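# Cap a vial in the bench capping press

## Robot

A 7-joint arm with a two-finger parallel gripper is mounted at the origin on the work surface. World frame = base frame: x ahead of the robot, y to its left, z up, the work surface at z = 0. Lengths are in m, angles in degrees, forces in N, time in s.
With the tool pointing down it reaches from about 0.425 to 1.025 m from the base axis. Payload 3.6 kg.
Tool frame: the origin (TCP) lies midway between the tips of the shut fingers; the grasp point (between the pads) lies 19 mm behind it (hold_point_z is the z of the grasp point in the tool frame, in m); z points along the fingers, y is the direction in which the jaws open and shut (so a half turn about z gives the same grasp; the last joint's range is limited). The gripper opens to 85 mm and grips with 20 to 120 N. Pads are 22 mm wide; open, the fingers measure 114 mm over their backs; the gripper's body (76 mm by 85 mm) begins 54 mm behind the grasp point. The pads swing forward as they close: fully open they stand 13 mm farther back than shut.
Start: joints at [-68.669, 33.873, 2.773, 92.16, -1.908, 54.013, -1.931], TCP at [0.326, 0.648, 0.21] pointing down, gripper open.
Joint ranges: [-153.93, 153.93], [-27.13, 128.08], [-72.61, 78.16], [10.71, 143.7], [-87.88, 267.88], [4.46, 118.87], [-176.78, 176.78]. Speed limits (degrees/s): [147.25, 147.25, 180, 180, 180, 180, 180].

## Interface

Orientations are given as a 3x3 rotation matrix whose columns are the frame's x, y, z axes.
In Python, from rig import sense, snapshot, hand_in, outline_of, pinpoint, hold_point_z gives the robot as it stands.
- The arm moves only by the tool play_rows, never from a script. Its argument "motion" is a list of rows, each a list of 7 numbers: the turn, a rotation vector about the tool's x, y, z in rad, then the shift along the tool's x, y, z in m, then the opening, from 0 (shut) to 1 (fully open). A call has exactly 5 rows; each row shifts and turns the pose as measured when the row begins, along the tool's axes as they then stand; what a row does not reach is not made up. A row lasts 1/10 s, in which the tool goes at most 50 mm and 8.59 degrees, less where a joint would pass 70% of its speed; a pose out of reach is approached as far as the arm can. A call is refused whole if a number of a shift passes 0.05 or a number of a turn 0.15, either way. A call with a gripper value outside its range is refused whole. The fingers move at their own pace and stop on an object; the grip force is fixed at half the most. Time passes only in rows, so rows that do not move let the fingers close, or fill a call up. It gives the time, the measured TCP pose, the force and the opening at its end, in the units of the state.
- sense(): the state, without advancing time (a new reading comes with each control period).
- snapshot(name): name is "scene" or "top" or "wrist"; returns a dict with "frame" (420x560x3 uint8, red, green, blue), "range_z" (420x560 float32, m along the optical axis (not along the pixel's ray), 0 where there is no reading), "K" (3x3 intrinsics, pixels), "camera_from_world" (4x4, takes a point from world to camera coordinates); the wrist camera has in their place "mount" (4x4, takes a point from camera to tool coordinates, whose origin is the TCP and whose axes are the flange's). Camera axes: x right, y up, looking along -z (the intrinsics and any distortion apply to the point x, -y, -z); pixel columns grow to the right and rows downward; lengths in m; the calibration is good to about 2 mm. The wrist camera is an equidistant fisheye: a pixel r from the principal point sees the ray r / f radians off the axis. A picture is of the moment at which its call begins: read the wrist's pose just before it.
- hand_in(): hands the job in, once; it reports no verdict.
Trained networks look in the newest picture that a camera, given by its name, has taken for a name from the list of things; names that differ only in an ending like _2 or _b are one class to them, and where a whole thing is asked for, a point or a joint stands for the part that bears it (a point fixed in the world has none). Each returns a list of dicts, best first, with "score" (0 to 1); they miss things now and then, are a little off and sometimes report something else, mostly with a low value. They report only what shows in the picture. A call takes as long as a camera call.
- outline_of(camera, query): "region" (420x560 bool, what is visible of it) and "extent" ([left, top, right, bottom] in pixels, round what is visible of it).
- pinpoint(camera, query): "position" ([column, row] in pixels: a listed point, or the origin of a listed thing).
The state is a dict: "time_s": time; "q": joint angles; "dq": joint speeds; "joint_efforts": joint torques, N m; "eef_pos": TCP position; "tcp_rot": TCP orientation; "force": force on the tool from outside, world axes, zero at the start; "torque": the same for the moment, N m; "gripper_width": opening from 0.0 (shut) to 1.0 (fully open).
Only numpy, scipy, OpenCV 4.12 (cv2) and the standard library are available. Lean on these libraries where they do the work, as an engineer would, in place of code of your own. Each camera call takes 0.05 s, during which the arm holds its last target. There are 200 camera calls.

## Task

The vial waiting in the blue-handled capping press needs its cap pressed on. First slide that press's orange safety catch across to its fully released position, then bring the blue handle all the way down to its stop and leave it there, with the catch still released. Do not touch the green-handled press.

Things in the scene. Friction and masses are not known exactly. Their poses are not given: they have to be found in the camera images.
- blue_press: White hand press with a BLUE handle bar, fixed; base 200 x 130 mm. Origin: underside centre of the base, on the table; own z up, own x from its front (handle, robot side) to its back; offsets below are in this frame. Head 80 mm wide (y), x -60 to +80, top z 200 mm. Two steel arms beside the head swing on a pivot along y at x +20, z 165 mm and carry the bar at their front ends.
- blue_catch (a joint): Orange catch on the head's top, in m: 0 locked, 0.030 fully released. Grip 24 (x) x 20 (y) mm, z 207 to 241 mm, centre at x +50 mm, y = value; orange plate and steel bolt (to its back and -y) at its foot, top z 209 mm. Slides to own +y with about 2.5 N and stays put. Locked, the bolt blocks the handle; above about 0.020 the handle is free.
- blue_handle (a joint): Handle, q in rad: 0 up, 0.75 down on its stop. Bar 20 mm thick, 112 mm long, level along own y; centre x = 20 - 170 cos(0.5-q), y 0, z = 165 + 170 sin(0.5-q) mm: x -129, z 246 up; x -145, z 123 down. Arms 8 mm thick at y +-48. Push down on its middle from above, 4 to 8 N; stays where left. Locked, it moves less than 0.1 rad.
- green_press: A second press of the same make, size, frame and offsets, with a GREEN handle bar and its own orange catch, to the left or right of the blue one. Not to be touched.

How it is judged (in metres and radians):
On the way:
1. the blue press's catch is released while its handle is still up (value of joint blue_catch above 0.02 m and value of joint blue_handle below 0.2 rad), for 0.1 s.
At the end, for the whole second after the job is handed in: The blue handle is down on its stop (joint above 0.63 of 0.75 rad) and the blue press's catch is still released (above 20 of 30 mm) (value of joint blue_handle above 0.63 rad and value of joint blue_catch above 0.02 m); the robot touches nothing.
It fails at once if the blue handle is forced down past 0.2 rad with its catch still locked (value of joint blue_handle above 0.2 rad and value of joint blue_catch below 0.012 m).
It fails at once if the green press is touched with more than 3 N (contact force between green_press and the fingers above 3 N or contact force between green_press and the arm above 3 N).
It also fails if it takes over 45 s, if anything falls off the work surface, if the arm or the gripper's body presses on something with over 40 N, if the wrist force passes 120 N, or if a joint passes its speed limit or range.

## Working session

There is one attempt and no reset: what is moved stays moved. The work goes in short steps, Python scripts to look and compute and a tool call to move; the robot and the scene stay as the last step left them, time stands still between calls to the robot, and variables do not carry over. Pictures are saved under pics/ and viewed, about 8 in all and at most 12, crops included, and the job is handed in when it is done.

Besides the shell and the picture viewer there is one more tool, called after "Call:" as name([rows], argument=value, ...), one row to a line, values as JSON. play_rows: Moves the arm, as the interface text tells. Its arguments: {"type":"object","properties":{"motion":{"type":"array","items":{"type":"array","items":{"type":"number"}}}},"required":["motion"]}

```bash
mkdir -p pics; python3 - <<'E'
from rig import *
import cv2,numpy as np,pickle
s=sense();print(s['time_s'],s['eef_pos'],s['tcp_rot'],s['gripper_width'],hold_point_z)
for c in("scene","top"):
    d=snapshot(c);cv2.imwrite(f"pics/{c}1.png",d['frame'][:,:,::-1]);pickle.dump(d,open(c+'.pkl','wb'))
    print(c,d['K'].tolist(),np.round(d['camera_from_world'],3).tolist())
    for q in("blue_press","blue_catch","blue_handle","green_press"):
        print(q,[(round(r['score'],2),np.round(r['position'],1).tolist()) for r in pinpoint(c,q)],[(round(r['score'],2),r['extent']) for r in outline_of(c,q)])
E
```

```text
0.0 [0.32521116 0.64696367 0.2088029 ] [[-8.93497924e-01  4.49066347e-01 -9.35965114e-04]
 [ 4.49067307e-01  8.93495396e-01 -2.12885917e-03]
 [-1.19718490e-04 -2.32244258e-03 -9.99997296e-01]] 0.9988181068261344 -0.0187
scene [[402.11371799556946, 0.0, 275.8426756676909], [0.0, 402.11371799556946, 213.6892676653461], [0.0, 0.0, 1.0]] [[0.996, -0.09, -0.007, -0.63], [0.089, 0.952, 0.291, -0.098], [-0.019, -0.291, 0.957, -0.768], [0.0, 0.0, 0.0, 1.0]]
blue_press [(0.66, [247.8, 145.9])] [(0.56, [133.6, 51.8, 302.6, 189.9])]Traceback (most recent call last):
  File "<stdin>", line 8, in <module>
ValueError: it knows: blue_press, green_press
```

View pics/scene1.png

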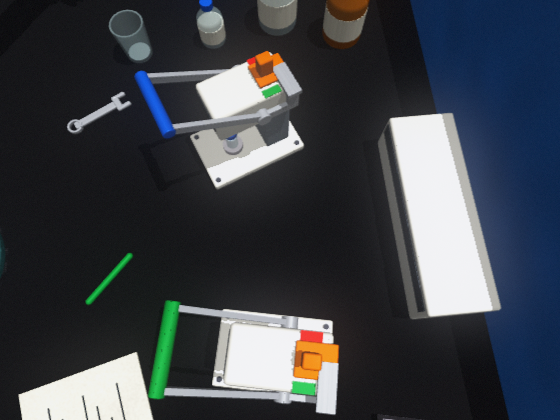

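```bash
python3 - <<'E'
from rig import *
import cv2,numpy as np,pickle
d=snapshot("top");cv2.imwrite(f"pics/top1.png",d['frame'][:,:,::-1]);pickle.dump(d,open('top.pkl','wb'))
print(d['K'].tolist(),np.round(d['camera_from_world'],3).tolist())
for c in("scene","top"):
    for q in("blue_press","green_press"):
        print(c,q,[(round(r['score'],2),np.round(r['position'],1).tolist()) for r in pinpoint(c,q)],[(round(r['score'],2),r['extent']) for r in outline_of(c,q)])
E
```

```text
[[407.2145366504767, 0.0, 270.3708108556848], [0.0, 407.2145366504767, 206.794181897648], [0.0, 0.0, 1.0]] [[-0.025, -1.0, -0.01, 0.013], [0.997, -0.026, 0.076, -0.631], [-0.076, -0.008, 0.997, -0.753], [0.0, 0.0, 0.0, 1.0]]
scene blue_press [(0.66, [247.8, 145.9])] [(0.56, [133.6, 51.8, 302.6, 189.9])]
scene green_press [] [(0.72, [147.9, 299.7, 338.7, 412.8])]
top blue_press [] [(0.66, [92.0, 163.2, 217.5, 343.8])]
top green_press [(0.6, [380.6, 217.7])] [(0.87, [340.5, 148.7, 463.4, 317.1])]
```

View pics/top1.png

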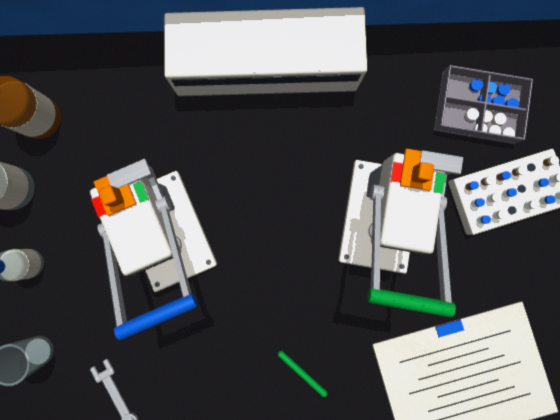

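```bash
cat >h.py <<'E'
import numpy as np,cv2
def cloud(d):
    z=d['range_z'];v,u=np.indices(z.shape);K=d['K']
    c=np.stack([(u-K[0,2])/K[0,0]*z,-(v-K[1,2])/K[1,1]*z,-z,np.ones_like(z)],-1)
    return (c@np.linalg.inv(d['camera_from_world']).T)[...,:3]
def press(d):
    """world points of blue bar and orange catch of blue press (y>0)"""
    P=cloud(d);h=cv2.cvtColor(d['frame'],cv2.COLOR_RGB2HSV)
    H,S,V=h[...,0],h[...,1],h[...,2]
    ok=(d['range_z']>0)&(P[...,1]>0.02)&(S>150)&(V>70)&(P[...,0]<0.95)
    return P,ok&(H>105)&(H<125)&(P[...,2]>.1),ok&(H>5)&(H<18)&(P[...,2]>.19)&(P[...,2]<.26)
E
python3 - <<'E'
from h import *
import pickle
for c in("scene","top"):
    d=pickle.load(open(c+'.pkl','rb'));P,b,o=press(d)
    n,l,st,_=cv2.connectedComponentsWithStats(b.astype(np.uint8));b=l==1+st[1:,4].argmax()
    B=P[b];m=B.mean(0);w=np.linalg.svd(B[:,:2]-m[:2],full_matrices=False)[2][0];t=(B[:,:2]-m[:2])@w
    mid=m[:2]+w*(np.percentile(t,1)+np.percentile(t,99))/2
    print(c,'bar',len(B),mid,'zmax',np.percentile(B[:,2],[5,50,95]),'yaw of bar-y',np.degrees(np.arctan2(w[1],w[0])),np.ptp(np.percentile(t,[1,99])))
    O=P[o];print('orange',len(O),np.percentile(O[:,2],[5,25,50,75,95]))
    g=O[O[:,2]>np.percentile(O[:,2],99)-.006]
    r=cv2.minAreaRect((g[:,:2]*1000).astype(np.float32));print('grip top',len(g),g.mean(0),r)
    # head top
    h=cv2.cvtColor(d['frame'],cv2.COLOR_RGB2HSV)
    k=(h[...,1]<60)&(h[...,2]>120)&(P[...,1]>0.02)&(abs(P[...,2]-.2)<.006)&(P[...,0]<.85)
    n,l,st,_=cv2.connectedComponentsWithStats(k.astype(np.uint8));k=l==1+st[1:,4].argmax()
    print('head',k.sum(),P[k].mean(0),cv2.minAreaRect((P[k][:,:2]*1000).astype(np.float32)))
E
```

```text
scene bar 960 [0.47102037 0.15144286] zmax [0.24779457 0.25437938 0.25670431] yaw of bar-y -67.90497452606388 0.10983641464108727
orange 739 [0.20539784 0.20680346 0.20912941 0.23574591 0.24135912]
grip top 183 [0.63542368 0.22015761 0.24020757] ((635.7463989257812, 221.35964965820312), (24.398483276367188, 20.67005729675293), 21.174488067626953)
head 2626 [0.5801067  0.19356664 0.1996747 ] ((585.4302368164062, 203.8861083984375), (121.21162414550781, 105.69640350341797), 31.52727699279785)
top bar 1287 [0.47327271 0.15070701] zmax [0.24904751 0.25524194 0.25782531] yaw of bar-y -67.87256896462758 0.10980661199616162
orange 914 [0.20602774 0.20741714 0.20875597 0.2393959  0.24233165]
grip top 246 [0.63757676 0.21976103 0.24133454] ((638.1044311523438, 220.64622497558594), (24.5423583984375, 19.817888259887695), 20.46571159362793)
head 3485 [0.58128199 0.19230382 0.20043795] ((596.2462768554688, 194.53294372558594), (122.97150421142578, 91.72383117675781), 21.56996726989746)
```

Call:
play_rows([
  [0, 0, 0, 0, 0, -0.04, 0],
  [0, 0, 0.144, 0, 0, -0.04, 0],
  [0, 0, 0.144, 0, 0, -0.03, 0],
  [0, 0, 0.144, 0, 0, 0, 0],
  [0, 0, 0.144, 0, 0, 0, 0],
])

```text
time_s: 1.1
eef_pos: [0.3256, 0.647, 0.3233]
tcp_rot: [[-0.486, 0.874, -0.002], [0.874, 0.486, -0.002], [-0.001, -0.003, -1.0]]
force: [0.2, 0.8, -0.6]
gripper_width: 0.143
```

```bash
cat >go.py <<'E'
import sys,numpy as np
from rig import sense
th=np.radians(22.1);ux=np.array([np.cos(th),np.sin(th),0]);uy=np.array([-np.sin(th),np.cos(th),0])
C=np.array([.6368,.2200,0])  # catch centre, locked
O=C-.05*ux
def rep(own):
    "state and shift in tool axes to own-frame target (m)"
    s=sense();R=np.array(s['tcp_rot']);p=np.array(s['eef_pos'])
    T=O+ux*own[0]+uy*own[1]+[0,0,own[2]]
    D=np.c_[uy,ux,[0,0,-1]]
    if np.linalg.det(D)<0:D[:,1]*=-1
    import cv2
    d=p-O
    print('t',round(s['time_s'],2),'own',np.round([d@ux,d@uy,p[2]],4),'shift',np.round(R.T@(T-p),4),'turn',np.round(cv2.Rodrigues(R.T@D)[0].ravel(),3),'F',np.round(s['force'],1),'grip',round(s['gripper_width'],2))
if __name__=='__main__': rep([float(a) for a in sys.argv[1:4]])
E
python3 go.py .05 -.04 .32
```

```text
t 1.1 own [-0.0777  0.5127  0.3233] shift [-0.5642  0.0593  0.0035] turn [-0.003  0.001  0.122] F [ 0.2  0.8 -0.6] grip 0.14
```

Call:
play_rows([
  [0, 0, 0.122, -0.04, 0.02, 0, 0],
  [0, 0, 0, -0.05, 0.01, 0, 0],
  [0, 0, 0, -0.05, 0, 0, 0],
  [0, 0, 0, -0.05, 0, 0, 0],
  [0, 0, 0, -0.05, 0, 0, 0],
])

```text
time_s: 1.6
eef_pos: [0.4426, 0.4479, 0.3224]
tcp_rot: [[-0.388, 0.922, -0.003], [0.922, 0.388, 0.007], [0.008, -0.0, -1.0]]
force: [0.0, 0.6, -0.0]
gripper_width: 0.003
```

Call:
play_rows([
  [0, 0, 0, -0.05, 0, 0, 0],
  [0, 0, 0, -0.05, 0, 0, 0],
  [0, 0, 0, -0.05, 0, 0, 0],
  [0, 0, 0, -0.05, 0, 0, 0],
  [0, 0, 0, -0.05, 0, 0, 0],
])

```text
time_s: 2.1
eef_pos: [0.5385, 0.2171, 0.322]
tcp_rot: [[-0.389, 0.921, -0.0], [0.921, 0.389, 0.01], [0.01, 0.004, -1.0]]
force: [0.8, 1.0, 0.1]
gripper_width: -0.005
```

```bash
python3 go.py .05 -.04 .32
```

```text
t 2.1 own [-0.0422  0.0343  0.322 ] shift [-0.0756  0.0912  0.0016] turn [ 0.004 -0.01   0.014] F [0.8 1.  0.1] grip -0.0
```

Call:
play_rows([
  [0, 0, 0.014, -0.04, 0.04, 0, 0],
  [0, 0, 0, -0.036, 0.04, 0, 0],
  [0, 0, 0, 0, 0.012, 0, 0],
  [0, 0, 0, 0, 0, 0, 0],
  [0, 0, 0, 0, 0, 0, 0],
])

```text
time_s: 2.6
eef_pos: [0.6458, 0.1721, 0.3222]
tcp_rot: [[-0.361, 0.933, -0.0], [0.933, 0.361, 0.006], [0.006, 0.002, -1.0]]
force: [-0.3, -0.6, 0.1]
gripper_width: -0.0
```

```bash
python3 go.py .05 -.04 .219
```

```text
t 2.6 own [ 0.0404 -0.0478  0.3222] shift [0.0073 0.0093 0.1033] turn [ 0.002 -0.006 -0.017] F [-0.3 -0.6  0.1] grip -0.0
```

Call:
play_rows([
  [0, 0, -0.017, 0.007, 0.009, 0.02, 0],
  [0, 0, 0, 0, 0, 0.03, 0],
  [0, 0, 0, 0, 0, 0.025, 0],
  [0, 0, 0, 0, 0, 0.01, 0],
  [0, 0, 0, 0, 0, 0, 0],
])

```text
time_s: 3.1
eef_pos: [0.6454, 0.1904, 0.2371]
tcp_rot: [[-0.387, 0.922, -0.002], [0.922, 0.387, 0.011], [0.011, 0.003, -1.0]]
force: [-0.5, 0.1, -0.1]
gripper_width: -0.004
```

```bash
python3 go.py .05 -.04 .219; python3 - <<'E'
from rig import *
import cv2
d=snapshot("scene");cv2.imwrite("pics/s2.png",cv2.resize(d['frame'][30:180,150:350,::-1],None,fx=3,fy=3))
E
```

```text
t 3.1 own [ 0.0468 -0.0307  0.2371] shift [-0.0096  0.003   0.018 ] turn [ 0.003 -0.011  0.012] F [-0.5  0.1 -0.1] grip -0.0
```

View pics/s2.png

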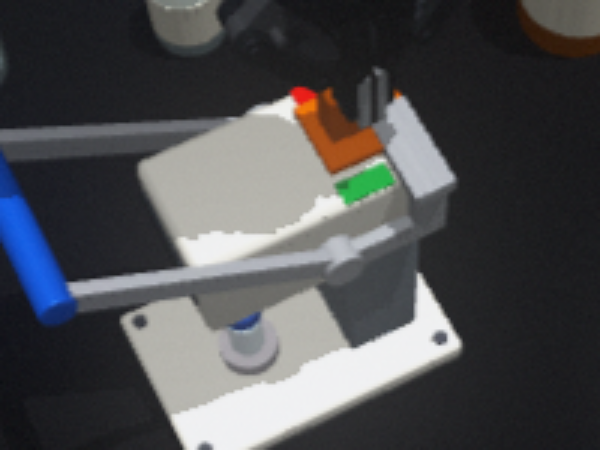

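The closed fingertips (370,95) stand over the plate on the catch's -y side, clear of its grip. Next I lower them and push along +y.

Call:
play_rows([
  [0, -0.01, 0.01, -0.005, 0.003, 0, 0],
  [0, 0, 0, -0.002, 0, 0.008, 0],
  [0, 0, 0, 0, 0, 0.008, 0],
  [0, 0, 0, 0, 0, 0, 0],
  [0, 0, 0, 0, 0, 0, 0],
])

```text
time_s: 3.65
eef_pos: [0.6542, 0.1857, 0.2254]
tcp_rot: [[-0.378, 0.926, 0.011], [0.926, 0.378, 0.005], [0.0, 0.012, -1.0]]
force: [-0.3, 0.3, -0.5]
gripper_width: 0.002
```

```bash
python3 go.py .05 .009 .220
```

```text
t 3.65 own [ 0.0532 -0.0383  0.2254] shift [ 0.0473 -0.0032  0.0053] turn [ 0.012 -0.     0.002] F [-0.3  0.3 -0.5] grip 0.0
```

Call:
play_rows([
  [0.01, 0, 0, 0.008, -0.002, 0.004, 0],
  [0, 0, 0, 0.008, 0, 0, 0],
  [0, 0, 0, 0.008, 0, 0, 0],
  [0, 0, 0, 0.008, 0, 0, 0],
  [0, 0, 0, 0, 0, 0, 0],
])

```text
time_s: 4.15
eef_pos: [0.6389, 0.2185, 0.2213]
tcp_rot: [[-0.379, 0.925, 0.001], [0.925, 0.379, 0.002], [0.001, 0.001, -1.0]]
force: [-0.7, 0.2, -0.3]
gripper_width: 0.001
```

```bash
python3 go.py .05 .009 .220
```

```text
t 4.15 own [ 0.0514 -0.0022  0.2213] shift [ 0.0112 -0.0014  0.0013] turn [ 0.001 -0.001  0.003] F [-0.7  0.2 -0.3] grip 0.0
```

Call:
play_rows([
  [0, 0, 0, 0.005, 0, 0, 0],
  [0, 0, 0, 0.004, 0, 0, 0],
  [0, 0, 0, 0.003, 0, 0, 0],
  [0, 0, 0, 0.003, 0, 0, 0],
  [0, 0, 0, 0.002, 0, 0, 0],
])

```text
time_s: 4.65
eef_pos: [0.6321, 0.2353, 0.2216]
tcp_rot: [[-0.379, 0.925, 0.002], [0.925, 0.379, 0.001], [0.001, 0.002, -1.0]]
force: [0.8, 0.3, -0.1]
gripper_width: -0.005
```

```bash
python3 go.py .05 .009 .220;  python3 - <<'E'
from rig import *
import cv2
d=snapshot("scene");cv2.imwrite("pics/s3.png",cv2.resize(d['frame'][30:180,150:350,::-1],None,fx=3,fy=3))
E
```

```text
t 4.65 own [0.0514 0.0159 0.2216] shift [-0.0069 -0.0014  0.0016] turn [ 0.002 -0.001  0.003] F [ 0.8  0.3 -0.1] grip -0.0
```

View pics/s3.png

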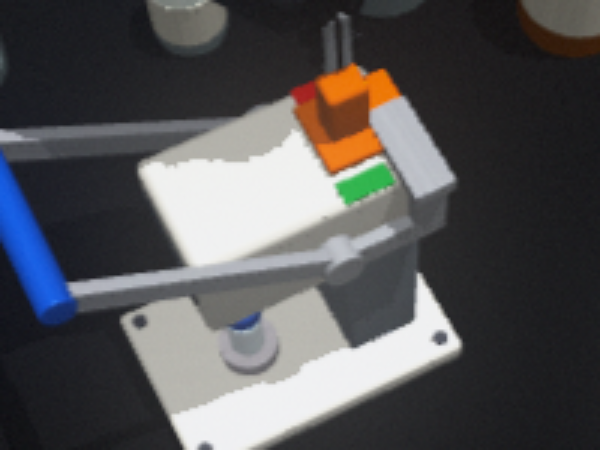

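```bash
python3 - <<'E'
from rig import *
from h import *
import cv2
d=snapshot("scene")
def pr(p):
    c=d['camera_from_world']@np.r_[p,1];K=d['K'];return K[0,2]+K[0,0]*c[0]/-c[2], K[1,2]-K[1,1]*c[1]/-c[2]
s=sense();p=np.array(s['eef_pos']);R=s['tcp_rot']
for n,q in(('tcp',p),('tcp-30mm up',p+[0,0,.03]),('s2 tcp',np.array([.6454,.1904,.2371])),('catch',np.array([.6368,.22,.241]))):
    u=np.array(pr(q));print(n,u.round(1),'crop',((u-[150,30])*3).round())
t=snapshot("top");cv2.imwrite("pics/t3.png",cv2.resize(t['frame'][130:350,60:260,::-1],None,fx=2.7,fy=2.7))
for n,dd in(('scene',d),('top',t)):
    P,b,o=press(dd);O=P[o];g=O[O[:,2]>.232];print(n,len(g),g.mean(0),O[:,2].max())
P=cloud(d);x=P[30+40:30+80:4,150+113];print(np.round(P[40:58:2,150+112],3).tolist())
E
```

```text
tcp [260.8  58.2] crop [332.  85.]
tcp-30mm up [260.   45.1] crop [330.  45.]
s2 tcp [271.5  75.6] crop [365. 137.]
catch [264.2  58. ] crop [342.  84.]
scene 209 [0.63553348 0.218943   0.23943772] 0.2432533836848454
top 262 [0.63717088 0.21816119 0.24085587] 0.258858463832324
[[0.635, 0.227, 0.272], [0.635, 0.228, 0.267], [0.635, 0.225, 0.267], [0.635, 0.226, 0.26], [0.635, 0.227, 0.256], [0.634, 0.225, 0.253], [0.634, 0.226, 0.248], [0.634, 0.227, 0.241], [0.634, 0.223, 0.243]]
```

View pics/t3.png

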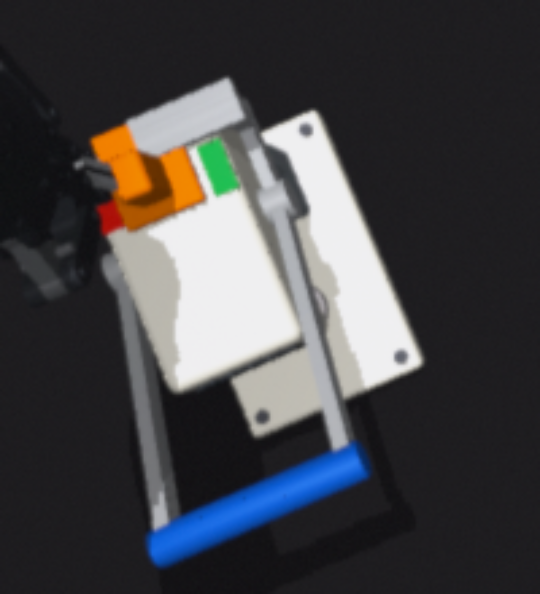

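```bash
python3 - <<'E'
from rig import *
import cv2,numpy as np
d=snapshot("wrist");print(d['K'].tolist(),np.round(d['mount'],3).tolist())
s=snapshot("scene")
a=cv2.convertScaleAbs(d['frame'][:,:,::-1],alpha=1.5)
b=cv2.convertScaleAbs(cv2.resize(s['frame'][30:100,225:295,::-1],(420,420),interpolation=cv2.INTER_NEAREST),alpha=2.5)
o=np.hstack([a,b]);cv2.imwrite("pics/w4.png",cv2.resize(o,(800,int(800*420/980))))
E
```

```text
[[325.19226210127806, 0.0, 282.37577778962395], [0.0, 325.19226210127806, 217.4170199669021], [0.0, 0.0, 1.0]] [[0.0, 0.96, 0.28, 0.071], [1.0, -0.0, 0.0, 0.001], [0.0, 0.28, -0.96, -0.162], [0.0, 0.0, 0.0, 1.0]]
```

View pics/w4.png

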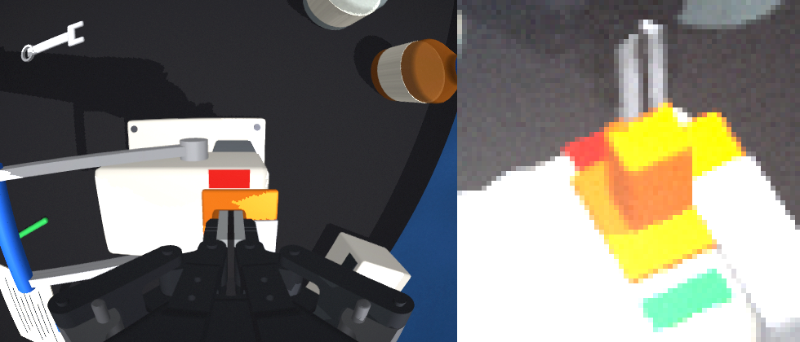

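```bash
python3 - <<'E'
from rig import *
from go import O,ux,uy
import cv2,numpy as np
s=sense();d=snapshot("wrist");z=d['range_z'];K=d['K'];print(s['eef_pos'])
v,u=np.indices(z.shape);x=(u-K[0,2]);y=(v-K[1,2]);r=np.hypot(x,y)+1e-9;t=r/K[0,0]
rr=np.tan(t)*z
c=np.stack([x/r*rr,-y/r*rr,-z,np.ones_like(z)],-1)@np.array(d['mount']).T
c=c[...,:3];W=c@np.array(s['tcp_rot']).T+s['eef_pos']
D=W-O;own=np.stack([D@ux,D@uy,W[...,2]],-1)
for row in range(225,300,5): print(row,[ (np.round(own[row,cc]*1000).astype(int).tolist(),d['frame'][row,cc].tolist()) for cc in(255,272,283,294,335)])
E
```

```text
[0.63235222 0.23465413 0.22163142]
225 [([36, 27, 198], [175, 144, 138]), ([46, 28, 199], [162, 26, 23]), ([53, 27, 197], [162, 27, 23]), ([59, 27, 198], [162, 26, 22]), ([119, -36, -3], [29, 29, 32])]
230 [([36, 24, 198], [177, 162, 155]), ([46, 24, 198], [170, 99, 92]), ([53, 25, 199], [170, 98, 93]), ([59, 24, 198], [171, 100, 93]), ([119, -43, -2], [30, 29, 32])]
235 [([36, 23, 205], [160, 80, 18]), ([46, 23, 205], [159, 80, 18]), ([53, 23, 205], [159, 80, 18]), ([59, 23, 205], [159, 79, 18]), ([83, 23, 204], [225, 119, 33])]
240 [([36, 21, 206], [165, 84, 18]), ([46, 21, 206], [165, 84, 18]), ([53, 20, 205], [166, 85, 20]), ([59, 20, 205], [166, 84, 18]), ([83, 20, 204], [240, 146, 47])]
245 [([36, 17, 204], [166, 85, 19]), ([46, 17, 205], [166, 84, 19]), ([53, 17, 205], [165, 83, 18]), ([59, 17, 205], [233, 130, 36]), ([83, 17, 205], [240, 145, 47])]
250 [([36, 14, 205], [166, 85, 20]), ([46, 14, 205], [166, 85, 19]), ([53, 14, 205], [166, 85, 21]), ([59, 14, 205], [240, 137, 38]), ([84, 14, 206], [240, 144, 46])]
255 [([36, 10, 204], [165, 83, 16]), ([46, 11, 205], [165, 84, 1
[... 706 characters left out ...]
6, 88]), ([84, -2, 207], [200, 200, 207])]
280 [([40, 22, 259], [20, 20, 24]), ([48, 27, 268], [83, 85, 87]), ([52, 26, 267], [19, 17, 19]), ([57, 25, 266], [83, 85, 87]), ([85, -6, 206], [197, 198, 204])]
285 [([41, 22, 264], [19, 20, 22]), ([48, 26, 271], [83, 85, 87]), ([52, 26, 271], [20, 18, 19]), ([57, 25, 270], [83, 85, 87]), ([85, -9, 207], [195, 197, 202])]
290 [([41, 22, 269], [19, 21, 24]), ([48, 26, 275], [83, 85, 86]), ([52, 26, 276], [18, 17, 19]), ([57, 26, 275], [84, 85, 87]), ([85, -12, 207], [194, 195, 201])]
295 [([42, 28, 283], [18, 19, 22]), ([48, 26, 279], [114, 116, 118]), ([52, 25, 278], [33, 32, 34]), ([56, 27, 282], [98, 99, 102]), ([86, -16, 206], [192, 194, 199])]
```

The wrist depth shows the visible fingertips about 22 mm above the reported TCP (z about 0.244). They passed over the grip, and the catch is still locked. I'll raise, go back to -y, and come down lower.

Call:
play_rows([
  [0, 0, 0, 0, 0, -0.025, 0],
  [0, 0, 0, -0.02, 0, 0, 0],
  [0, 0, 0, -0.02, 0, 0, 0],
  [0, 0, 0, -0.02, 0, 0, 0],
  [0, 0, 0, 0, 0, 0, 0],
])

```text
time_s: 5.45
eef_pos: [0.6557, 0.1774, 0.2473]
tcp_rot: [[-0.379, 0.925, 0.002], [0.925, 0.379, 0.001], [-0.0, 0.002, -1.0]]
force: [-0.4, 0.2, -0.4]
gripper_width: 0.001
```

```bash
python3 go.py .05 -.04 .197
```

```text
t 5.45 own [ 0.0515 -0.0466  0.2473] shift [ 0.0066 -0.0015  0.0503] turn [0.002 0.    0.003] F [-0.4  0.2 -0.4] grip 0.0
```

Call:
play_rows([
  [0, 0, 0, 0.005, -0.001, 0.012, 0],
  [0, 0, 0, 0, 0, 0.012, 0],
  [0, 0, 0, 0, 0, 0.012, 0],
  [0, 0, 0, 0, 0, 0.005, 0],
  [0, 0, 0, 0, 0, 0, 0],
])

```text
time_s: 5.95
eef_pos: [0.6496, 0.1871, 0.2007]
tcp_rot: [[-0.384, 0.924, -0.003], [0.924, 0.384, 0.003], [0.004, -0.002, -1.0]]
force: [0.2, 1.0, 0.3]
gripper_width: 0.005
```

```bash
python3 go.py .05 -.04 .197
cat >tip.py <<'E'
from rig import *
from go import O,ux,uy
import cv2,numpy as np
s=sense();d=snapshot("wrist");z=d['range_z'];K=d['K']
v,u=np.indices(z.shape);x=(u-K[0,2]);y=(v-K[1,2]);r=np.hypot(x,y)+1e-9
rr=np.tan(r/K[0,0])*z
c=(np.stack([x/r*rr,-y/r*rr,-z,np.ones_like(z)],-1)@np.array(d['mount']).T)[...,:3]
W=c@np.array(s['tcp_rot']).T+s['eef_pos'];D=W-O;own=np.stack([D@ux,D@uy,W[...,2]],-1)
for row in range(235,275,3): print(row,[ (np.round(c[row,cc]*1000).astype(int).tolist(),np.round(own[row,cc]*1000).astype(int).tolist()) for cc in(272,277,288)])
o=snapshot("scene")['frame'];cv2.imwrite("pics/now.png",np.hstack([cv2.convertScaleAbs(d['frame'][150:400,130:430,::-1],alpha=1.4),cv2.convertScaleAbs(cv2.resize(o[30:130,190:310,::-1],(300,250)),alpha=2)]))
E
python3 tip.py
```

```text
t 5.95 own [ 0.0495 -0.0353  0.2007] shift [-0.0048  0.0005  0.0037] turn [-0.002 -0.004  0.008] F [0.2 1.  0.3] grip 0.01
235 [([15, -4, -4], [45, -20, 205]), ([16, -2, -5], [47, -20, 206]), ([16, 4, -4], [53, -20, 205])]
238 [([11, -5, 2], [45, -24, 198]), ([11, -2, 3], [47, -24, 198]), ([11, 4, 3], [53, -24, 198])]
241 [([10, -5, 2], [45, -25, 199]), ([10, -2, 2], [47, -25, 199]), ([9, 4, 3], [53, -26, 198])]
244 [([8, -5, 1], [45, -27, 199]), ([8, -2, 2], [47, -27, 199]), ([8, 4, 2], [53, -27, 198])]
247 [([6, -5, 2], [45, -29, 199]), ([6, -2, 2], [47, -29, 199]), ([7, 4, 1], [53, -28, 200])]
250 [([5, -5, 1], [45, -30, 199]), ([5, -2, 1], [47, -30, 200]), ([5, 4, 2], [53, -31, 199])]
253 [([3, -5, 3], [45, -33, 198]), ([3, -2, 2], [47, -32, 199]), ([2, 4, 3], [53, -33, 198])]
256 [([1, -5, 2], [45, -34, 198]), ([1, -2, 1], [47, -34, 200]), ([1, 4, 3], [53, -35, 197])]
259 [([11, -4, -25], [46, -24, 225]), ([11, -2, -25], [48, -24, 226]), ([11, 3, -25], [53, -24, 226])]
262 [([11, -4, -28], [46, -25, 228]), ([10, -2, -27], [48, -25, 227]), ([11, 3, -28], [53, -24, 229])]
265 [([11, -4, -31], [46, -24, 232]), ([11, -1, -32], [48, -24, 232]), ([11, 3, -31], [53, -25, 231])]
268 [([11, -4, -35], [46, -24, 236]), ([11, -1, -34], [48, -24, 235]), ([71, 1, -162], [50, 35, 363])]
271 [([11, -3, -38], [46, -24, 239]), ([11, -1, -38], [48, -24, 239]), ([10, 3, -36], [53, -25, 237])]
274 [([11, -3, -41], [46, -24, 242]), ([11, -1, -40], [48, -25, 241]), ([11, 3, -40], [53, -25, 241])]
```

View pics/now.png

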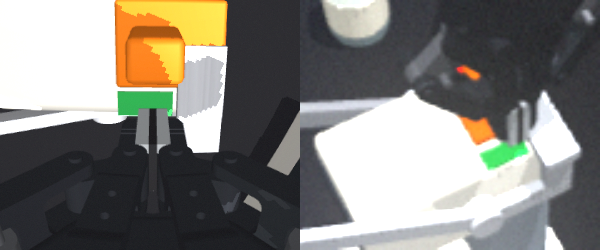

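The fingers are on the grip's -y side over the green mark, tips at about z 0.225. Lower a little, then push.

Call:
play_rows([
  [0, 0, 0.005, -0.002, 0, 0.006, 0],
  [0, 0, 0, 0, 0, 0, 0],
  [0, 0, 0, 0.008, 0, 0, 0],
  [0, 0, 0, 0.008, 0, 0, 0],
  [0, 0, 0, 0.004, 0, 0, 0],
])

```text
time_s: 6.55
eef_pos: [0.6448, 0.2039, 0.197]
tcp_rot: [[-0.377, 0.926, 0.002], [0.926, 0.377, 0.003], [0.002, 0.003, -1.0]]
force: [1.4, -1.6, -1.0]
gripper_width: -0.001
```

Call:
play_rows([
  [0, 0, 0, 0.006, 0, 0, 0],
  [0, 0, 0, 0.006, 0, 0, 0],
  [0, 0, 0, 0.006, 0, 0, 0],
  [0, 0, 0, 0.004, 0, 0, 0],
  [0, 0, 0, 0.003, 0, 0, 0],
])

```text
time_s: 7.05
eef_pos: [0.6359, 0.2257, 0.1971]
tcp_rot: [[-0.376, 0.927, 0.005], [0.927, 0.376, -0.001], [-0.003, 0.004, -1.0]]
force: [1.5, -2.6, -1.9]
gripper_width: 0.002
```

```bash
python3 go.py .05 .009 .195
```

```text
t 7.05 own [0.0513 0.0057 0.1971] shift [ 0.0033 -0.0013  0.0021] turn [ 0.004  0.003 -0.   ] F [ 1.5 -2.6 -1.9] grip 0.0
```

Now there is about 2.5–3 N of resistance along the slide. Continue to its stop.

Call:
play_rows([
  [0, 0, 0, 0.003, 0, 0, 0],
  [0, 0, 0, 0.003, 0, 0, 0],
  [0, 0, 0, 0.003, 0, 0, 0],
  [0, 0, 0, 0.002, 0, 0, 0],
  [0, 0, 0, 0.001, 0, 0, 0],
])

```text
time_s: 7.55
eef_pos: [0.6349, 0.228, 0.1972]
tcp_rot: [[-0.371, 0.929, 0.011], [0.929, 0.371, -0.013], [-0.016, 0.006, -1.0]]
force: [1.2, -2.4, -2.2]
gripper_width: -0.002
```

```bash
python3 go.py .05 .009 .195; python3 - <<'E'
from rig import *
from h import *
from go import O,ux,uy
for c in("scene","top"):
    P,b,o=press(snapshot(c));g=P[o];print(c,len(g));
    for n,k in(('grip',g[:,2]>.232),('plate',g[:,2]<.215)):
        D=g[k]-O;print(n,k.sum(),np.percentile(D@uy,[2,50,98]).round(4))
E
```

```text
t 7.55 own [0.0513 0.0081 0.1972] shift [ 0.0009 -0.0013  0.0022] turn [ 0.006  0.016 -0.006] F [ 1.2 -2.4 -2.2] grip -0.0
scene 212Traceback (most recent call last):
  File "<stdin>", line 7, in <module>
    return _quantile_unchecked(
        a, q, axis, out, overwrite_input, method, keepdims, weights)
    return _ureduce(a,
                    func=_quantile_ureduce_func,
    ...<5 lines>...
                    overwrite_input=overwrite_input,
                    method=method)
    r = func(a, **kwargs)
    result = _quantile(arr,
                       quantiles=q,
    ...<2 lines>...
                       out=out,
                       weights=wgt)
    slices_having_nans = np.isnan(arr[-1, ...])
                                  ~~~^^^^^^^^^
IndexError: index -1 is out of bounds for axis 0 with size 0
```

Call:
play_rows([
  [0, 0.015, 0, 0.004, 0, 0, 0],
  [0, 0, 0, -0.015, 0, 0, 0],
  [0, 0, 0, -0.01, 0, 0, 0],
  [0, 0, 0, 0, 0, -0.05, 0],
  [0, 0, 0, 0, 0, -0.05, 0],
])

```text
time_s: 8.1
eef_pos: [0.6368, 0.2075, 0.2912]
tcp_rot: [[-0.372, 0.928, -0.013], [0.928, 0.372, -0.002], [0.003, -0.013, -1.0]]
force: [0.6, 0.6, 0.2]
gripper_width: -0.006
```

Call:
play_rows([
  [0, 0, 0, -0.03, -0.04, -0.04, 0],
  [0, 0, 0, 0, -0.05, 0, 0],
  [0, 0, 0, 0, -0.05, 0, 0],
  [0, 0, 0, 0, -0.04, 0, 0],
  [0, 0, 0, 0, 0, 0, 0],
])

```text
time_s: 8.6
eef_pos: [0.4865, 0.1257, 0.3326]
tcp_rot: [[-0.377, 0.926, 0.0], [0.926, 0.377, 0.015], [0.013, 0.006, -1.0]]
force: [0.9, -0.4, 0.2]
gripper_width: -0.001
```

```bash
python3 go.py -.14 0 .32; python3 - <<'E'
from rig import *
from h import *
from go import O,ux,uy
for c in("scene","top"):
    P,b,o=press(snapshot(c));g=P[o];print(c,len(g));
    for n,k in(('grip',g[:,2]>.237),('plate',g[:,2]<.215)):
        if k.sum()>3: D=g[k]-O;print(n,k.sum(),np.percentile(D@uy,[2,50,98]).round(4))
    B=P[b]; print('bar',len(B),np.percentile(B[:,2],[50,95]) if len(B) else'',(np.percentile((B-O)@uy,[1,99]),np.median((B-O)@ux)) if len(B) else '')
E
```

```text
t 8.6 own [-0.1247 -0.0308  0.3326] shift [ 0.0307 -0.0153  0.0129] turn [ 0.006 -0.014  0.001] F [ 0.9 -0.4  0.2] grip -0.0
scene 741
grip 172 [0.0204 0.0285 0.0389]
plate 410 [0.0076 0.0228 0.0515]
bar 991 [0.25391875 0.25654922] (array([-0.05620088,  0.27291436]), np.float64(-0.12826425841971634))
top 901
grip 251 [0.0185 0.0272 0.0368]
plate 524 [0.0065 0.0284 0.0499]
bar 625 [0.25498058 0.25783992] (array([-0.05770616,  0.25964425]), np.float64(-0.1271124368112498))
```

Catch reads about 0.028 m in both cameras, and the bar is still up. Now the handle.

Call:
play_rows([
  [0.005, -0.014, 0, 0.02, -0.005, 0, 0],
  [0, 0, 0, 0.01, -0.003, 0.02, 0],
  [0, 0, 0, 0, 0, 0.03, 0],
  [0, 0, 0, 0, 0, 0.025, 0],
  [0, 0, 0, 0, 0, 0, 0],
])

```text
time_s: 9.2
eef_pos: [0.4829, 0.1631, 0.2596]
tcp_rot: [[-0.383, 0.923, 0.018], [0.924, 0.383, 0.008], [0.0, 0.02, -1.0]]
force: [0.1, 0.1, -0.1]
gripper_width: -0.0
```

```bash
python3 go.py -.131 0 .235
```

```text
t 9.2 own [-0.114   0.0052  0.2596] shift [-0.0051 -0.0175  0.0243] turn [ 0.02  -0.001  0.008] F [ 0.1  0.1 -0.1] grip -0.0
```

Call:
play_rows([
  [0.02, 0, 0.008, -0.005, -0.018, 0, 0],
  [0, 0, 0, 0, 0, 0.006, 0],
  [0, 0, 0, 0, 0, 0.006, 0],
  [0, 0, 0, 0, 0, 0, 0],
  [0, 0, 0, 0, 0, 0, 0],
])

```text
time_s: 9.7
eef_pos: [0.4717, 0.1528, 0.2497]
tcp_rot: [[-0.375, 0.927, 0.004], [0.927, 0.375, 0.003], [0.001, 0.005, -1.0]]
force: [0.3, 0.4, 0.7]
gripper_width: 0.0
```

```bash
python3 go.py -.131 0 .235
```

```text
t 9.7 own [-1.282e-01 -2.000e-04  2.497e-01] shift [ 0.0002 -0.0028  0.0147] turn [ 0.005 -0.001 -0.001] F [0.3 0.4 0.7] grip 0.0
```

Call:
play_rows([
  [0, 0, 0, 0, -0.004, 0.01, 0],
  [0, 0, 0, 0, -0.002, 0.01, 0],
  [0, 0, 0, 0, -0.004, 0.01, 0],
  [0, 0, 0, 0, -0.004, 0.01, 0],
  [0, 0, 0, 0, -0.003, 0.01, 0],
])

```text
time_s: 10.2
eef_pos: [0.4535, 0.1453, 0.1983]
tcp_rot: [[-0.375, 0.927, 0.001], [0.927, 0.375, 0.003], [0.003, 0.002, -1.0]]
force: [-1.6, -0.7, 3.6]
gripper_width: -0.003
```

```bash
python3 go.py -.148 0 .16
```

```text
t 10.2 own [-0.148  -0.0002  0.1983] shift [ 0.0001 -0.0001  0.0383] turn [ 0.002 -0.003 -0.001] F [-1.6 -0.7  3.6] grip -0.0
```

Call:
play_rows([
  [0, 0, 0, 0, 0, 0.012, 0],
  [0, 0, 0, 0, 0, 0.012, 0],
  [0, 0, 0, 0, -0.001, 0.012, 0],
  [0, 0, 0, 0, 0, 0.012, 0],
  [0, 0, 0, 0, 0, 0.012, 0],
])

```text
time_s: 10.7
eef_pos: [0.4482, 0.1432, 0.1326]
tcp_rot: [[-0.375, 0.927, -0.005], [0.927, 0.375, 0.001], [0.003, -0.004, -1.0]]
force: [-0.5, 0.5, 3.4]
gripper_width: -0.001
```

```bash
python3 go.py -.146 0 .109
```

```text
t 10.7 own [-0.1536 -0.0002  0.1326] shift [0.0001 0.0077 0.0236] turn [-0.004 -0.003 -0.002] F [-0.5  0.5  3.4] grip -0.0
```

Call:
play_rows([
  [0, 0, 0, 0, 0.003, 0.01, 0],
  [0, 0, 0, 0, 0.003, 0.008, 0],
  [0, 0, 0, 0, 0.001, 0.006, 0],
  [0, 0, 0, 0, 0, 0.005, 0],
  [0, 0, 0, 0, 0, 0.004, 0],
])

```text
time_s: 11.2
eef_pos: [0.4525, 0.1453, 0.1107]
tcp_rot: [[-0.371, 0.928, -0.019], [0.929, 0.371, 0.009], [0.015, -0.015, -1.0]]
force: [-11.8, -3.6, 44.5]
gripper_width: -0.003
```

```bash
python3 go.py -.146 0 .109
```

```text
t 11.2 own [-0.1489  0.0002  0.1107] shift [-0.0002  0.0029  0.0017] turn [-0.015 -0.015 -0.006] F [-11.8  -3.6  44.5] grip -0.0
```

The tool has hit the stop (44 N, TCP z 0.111, so tips at about 0.134). Retreat upward and check.

Call:
play_rows([
  [0, 0, 0, 0, 0, -0.02, 0],
  [0, 0, 0, 0, 0, -0.04, 0],
  [0, 0, 0, 0, -0.02, -0.05, 0],
  [0, 0, 0, 0, -0.03, -0.05, 0],
  [0, 0, 0, 0, -0.03, -0.04, 0],
])

```text
time_s: 11.7
eef_pos: [0.3919, 0.1181, 0.3057]
tcp_rot: [[-0.37, 0.929, -0.01], [0.929, 0.371, 0.01], [0.013, -0.006, -1.0]]
force: [-0.2, 0.5, -0.2]
gripper_width: -0.0
```

Call:
play_rows([
  [0, 0, 0, 0, -0.01, 0, 0],
  [0, 0, 0, 0, 0, 0, 0],
  [0, 0, 0, 0, 0, 0, 0],
  [0, 0, 0, 0, 0, 0, 0],
  [0, 0, 0, 0, 0, 0, 0],
])

```text
time_s: 12.2
eef_pos: [0.3857, 0.116, 0.3081]
tcp_rot: [[-0.371, 0.929, 0.001], [0.929, 0.371, 0.016], [0.015, 0.007, -1.0]]
force: [-0.6, -0.4, 0.2]
gripper_width: 0.004
```

```bash
python3 go.py -.14 0 .3; python3 - <<'E'
from rig import *
from h import *
from go import O,ux,uy
for c in("scene","top"):
    d=snapshot(c);cv2.imwrite(f'pics/end_{c}.png',d['frame'][:,:,::-1]);P,b,o=press(d);g=P[o];g=g[g[:,2]>.237]
    print(c,'grip',len(g),np.percentile((g-O)@uy,[2,50,98]).round(4))
    D=P-O;b&=(abs(D@uy)<.07)&(D@ux<-.09);B=P[b];print('bar',len(B),np.percentile(B[:,2],[50,95]).round(4),np.median((B-O)@ux))
E
```

```text
t 12.2 own [-0.2217 -0.0019  0.3081] shift [0.0022 0.0817 0.0087] turn [ 0.007 -0.015 -0.006] F [-0.6 -0.4  0.2] grip 0.0
scene grip 176 [0.0202 0.0288 0.0398]
bar 653 [0.1311 0.1337] -0.14499255181053064
top grip 252 [0.0184 0.0271 0.0368]
bar 795 [0.132  0.1346] -0.143228727814433
```

View pics/end_scene.png

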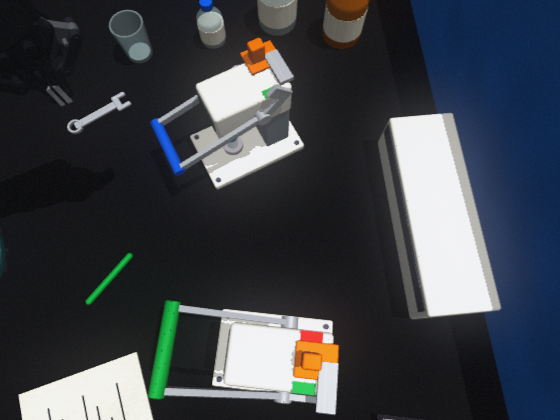

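The bar (168,147) is down with its top at z 0.133–0.134, as it should be on its stop. The catch (258,55) is shifted across, and the gripper at the left edge is clear of everything.

```bash
python3 -c "from rig import *;print(hand_in())"
```

```text
the job is handed in; nothing more can be done
None
```

I slid the blue press's catch across to its released end, then pressed the blue handle down to its stop, backed the arm away and handed in at about 12 s. I got no verdict back.

- **Catch:** both cameras put it at 27–29 mm (30 mm is fully released), before the handle was pressed and again at the end. The tool had stalled against the catch's end stop, which fits full release.
- **Handle:** the bar's top measured z 0.134 m and its x −0.144 m, against 0.133 m and −0.145 m expected at the stop. The push met the stop at about 45 N on the fingers.
- **Clearance:** at hand-in the tool was in free air with no contact force, and I never went near the green press.

**What disagreed:** the real fingertips sit about 22–24 mm behind the reported TCP. Because of that, my first push passed over the catch without moving it. The wrist camera's depth showed the offset, so I repeated the push lower and it worked.

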